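Hold a cast sample slide flush on a tilted stage

TASK

Take the cast sample slide by the rib on its back, lift it out of its open mould, and hold it against the sloped face of the tilt stage for bonding: its flat side flush on the face, its lower long edge right down against the stop ledge, wholly on the face and lightly pressed. Finish like that, still gripping the slide and pressing it on the face; the stage's set angle must not be pushed off and nothing else on the table may be shifted.

Things in the scene. Friction and masses are not known exactly. Their poses are not given: they have to be found in the camera images.
- slide: cast sample slide: off-white resin plate, 50 (its x) by 76 (its y) by 8 mm, about 80 g, with a rib on the middle of its back, 34 mm long (x), 10 mm thick (y), from z = 8 to 33 mm; a dark square chip each side of the rib. Origin: centre of the flat underside; z out of the back, along the rib's height. End for end it is alike. It starts in the mould, rib up
- mould: open casting mould: aluminium block bolted to the table, 90 (its x) by 120 (its y) by 24 mm high, with a 13 mm high bolted foot at each y end (150 mm overall). Its cavity, 53 (x) by 79 mm (y), is 8 mm deep, so that the slide's back lies level with the mould's top, axes alike. Origin: centre of the underside, z up
- tilt_stage: tilt stage: black riser block bolted to the table by a flange 146 (its x) by 112 mm, on it a base 130 (x) by 128 mm (y), its top at z = 36 mm, with a curved slotted quadrant at each y side, and an aluminium table hinged along its low front edge (hinge line along y at x = -48, z = 52 mm). Origin: centre of the underside; x level, from the low front to the high rear, z up
- stage_face (a point): middle of the sloped face's lower end, where face meets ledge. x up the slope along the face, y level along the ledge, z out of the face. Face: x = 0 to 94, y = -54 to 54 mm. Ledge: steel strip 100 mm along y, x = -6 to 0, 5 mm high over the face. The seated slide has its origin at x = 25 mm, z = 0, y near 0, its z along this z, its x along this x (either way)
- stage_top (a point): the middle of the face's upper edge, 94 mm up the slope from stage_face, on the face; axes as stage_face
- slide_rib (a point): the point in the middle of the slide's rib, 22 mm above the slide's origin along its z; axes as the slide's
- stage_table (a joint): the stage's set angle in rad: slope of the face above level, 0.22 to 0.46. It is held by the friction of its clamps only (about 4 N m: a push of some 60 N in the middle of the face begins to turn it)
- torch: bystander: a black torch lying down, 104 mm long, 28 mm thick. Origin: middle of the underside
- hex_key: bystander: a steel L-shaped hex key lying by the tilt stage, 33 by 85 by 5 mm. Origin: middle of the underside
- tweezers: bystander: steel tweezers lying by the mould, 11 by 122 by 9 mm. Origin: middle of the underside
- fork_clamp: bystander: a small flat black fork clamp lying by the tilt stage, 26 by 52 by 8 mm. Origin: middle of the underside
Things that resemble listed ones, but are neither listed nor needed, are in the scene too. Several things have the shape of the mould; the one meant has the colours described above.

How it is judged:
By the outcome, as a careful person would: the job done as asked, in the order asked, and still so for the second after the job is handed in, while the arm keeps its last pose, push and grip.
It also fails if it takes over 45 s, if anything falls off the work surface, if the arm or the gripper's body presses on something with over 40 N, if the wrist force passes 120 N, or if a joint passes its speed limit or range.

ROBOT

A 6-joint arm with a two-finger parallel gripper is mounted at the origin on a cart in front of the work surface, level with it; the furniture and walls round the work are solid. World frame = base frame: x ahead of the robot, y to its left, z up, the work surface at z = 0. Lengths are in mm, angles in degrees, forces in N, time in s.
With the tool pointing down it reaches from about 300 to 850 mm from the base axis. Payload 4.2 kg.
Tool frame: the origin (TCP) lies between the finger pads; the fingertips stand 14 mm ahead of it and the grasp point (between the pads) lies 5 mm behind it; z points along the fingers, y is the line along which they close (so a half turn about z gives the same grasp; the last joint's range is limited). The gripper opens to 91 mm and grips with 3 to 60 N. Pads are 32 mm wide; open, the fingers measure 118 mm over their backs; the gripper's body (76 mm by 178 mm) begins 60 mm behind the grasp point.
Start: joints at [-76.261, 18.312, 89.639, -0, 72.044, -1.146], TCP at [147.713, -555.721, 199.476] pointing down, gripper open.
Joint ranges: [-177.97, 177.97], [-48.28, 115.42], [12.27, 149.76], [-77.06, 257.06], [2.81, 150.46], [-146.56, 146.56]. Speed limits (degrees/s): [147.25, 147.25, 180, 180, 180, 180].

INTERFACE

Orientations are given as [roll, pitch, yaw] about the fixed x, y, z axes, in that order (R = Rz(yaw) Ry(pitch) Rx(roll)).
In Python, from workcell import * gives the robot as it stands. The module is installed in compiled form; this text tells all that it offers.
- The arm moves only by the tool send_rows, never from a script. Its argument "deltas" is a list of rows, each a list of 2 entries, a list of its own where there are three numbers: the shift along the tool's x, y, z normalised to -1 to 1, where 1 is 0.5 m, then the turn, a rotation vector about the tool's x, y, z normalised to -1 to 1, where 1 is 0.5 rad. A call has 1 to 10 rows; each row shifts and turns the commanded pose from where the row before left it, along the tool's axes as they then stand; what a row does not reach is not made up. A row lasts 1/10 s, in which the tool goes at most 50 mm and 8.59 degrees, less where a joint would pass 70% of its speed; a pose out of reach is approached as far as the arm can. A call with a number of a shift or a turn outside -1 to 1 is refused whole. A call with a gripper value outside its range is refused whole. "grip" is the closure, from 0 (fully open) to 1 (shut), set as the call begins (left out, the last holds). The fingers move at their own pace and stop on an object; "grip_force" is the grip in N (left out, the last holds). Time passes only in rows, so rows that do not move let the fingers close. It gives the time, the measured TCP pose, the force, the opening and the grip force at its end, in the units of the state.
- state(): the state, without advancing time (a new reading comes with each control period).
- grab_frame(name): name is "scene" or "side" or "wrist"; returns the picture (384x512x3 uint8, red, green, blue); there is no depth.
- calibration(name): a dict with "mtx" (3x3 intrinsics, pixels), "R" (3x3) and "t" (3): a world point X has camera coordinates R X + t. Camera axes: x right, y down, z forward; pixel columns grow to the right and rows downward; lengths in mm; the calibration is good to about 2 mm. A picture is of the moment at which its call begins: read the wrist's pose just before it. calibration takes no time and is no camera call; for the wrist camera it gives the pose at the moment of the call.
- job_done(): hands the job in; it is judged then, once.
Trained networks look in the newest picture that a camera, given by its name, has taken for a name from the list of things; names that differ only in an ending like _2 or _b are one class to them, and where a whole thing is asked for, a point or a joint stands for the part that bears it (a point fixed in the world has none). Each returns a list of dicts, best first, with "p" (0 to 1); they miss things now and then, are a little off and sometimes report something else, mostly with a low value. They report only what shows in the picture. A call takes as long as a camera call. They do not tell look-alikes from the thing itself.
- trace(camera, label): "pixels" (384x512 bool, what is visible of it) and "bbox" ([left, top, width, height] in pixels, round what is visible of it).
The state is a dict: "time_s": time; "qpos": joint angles; "qvel": joint speeds; "effort": joint torques, N m; "ee_pos": TCP position; "ee_rot": TCP orientation; "force": force on the tool from outside, world axes, zero at the start; "torque": the same for the moment, N m; "gripper_width": finger opening in mm; "gripper_force": force on a finger pad.
Only numpy, scipy, OpenCV 4.12 (cv2) and the standard library are available. Lean on these libraries where they do the work, as an engineer would, in place of code of your own. Each camera call takes 0.05 s, during which the arm holds its last target. There are 200 camera calls.

## Working session

There is one attempt and no reset: what is moved stays moved. The work goes in short steps, Python scripts to look and compute and a tool call to move; the robot and the scene stay as the last step left them, time stands still between calls to the robot, and variables do not carry over. Pictures are saved under pics/ and viewed, at most 10 in all, crops included, and the job is handed in when it is done.

Besides the shell and the picture viewer there is one more tool, called after "Request:" in YAML: its name, and indented under it one key for each argument. send_rows: Moves the arm, as the interface text tells. Scaled input: -1 to 1 covers 0.5 m each way for a shift and 0.5 rad each way for a turn. Its arguments: {"type":"object","properties":{"deltas":{"type":"array","items":{"type":"array"}},"grip":{"type":"number"},"grip_force":{"type":"number"}},"required":["deltas"]}

```bash
mkdir -p pics
python3 - <<'E'
from workcell import *
import cv2,numpy as np
s=state();print({k:np.round(v,2) for k,v in s.items()})
ims=[]
for c in ["scene","side"]:
    im=grab_frame(c);cv2.imwrite(f"pics/{c}0.png",cv2.cvtColor(im,cv2.COLOR_RGB2BGR))
    k=calibration(c);print(c,np.round(k["mtx"],1).tolist(),np.round(k["R"],3).tolist(),np.round(k["t"]).tolist())
    for l in ["slide","mould","tilt_stage","torch","hex_key","tweezers","fork_clamp","stage_table"]:
        print(c,l,[(round(d["p"],2),list(map(int,d["bbox"]))) for d in trace(c,l)])
    im=cv2.imread(f"pics/{c}0.png");cv2.imwrite(f"pics/{c}0b.png",cv2.resize(im,(800,600),interpolation=cv2.INTER_CUBIC))
E
```

```text
{'time_s': np.float64(0.0), 'qpos': array([-76.26,  18.35,  89.71,  -0.  ,  72.04,  -1.14]), 'qvel': array([-0.02,  0.02, -0.03,  0.01,  0.06, -0.02]), 'effort': array([  0.  , -41.25, -23.2 ,   0.07,   0.05,  -0.  ]), 'ee_pos': array([ 147.57, -555.17,  198.6 ]), 'ee_rot': array([-179.89,   -0.  ,   14.89]), 'force': array([ 0.37, -0.17, -0.66]), 'torque': array([ 0.06, -0.02,  0.04]), 'gripper_force': np.float64(0.0), 'gripper_width': np.float64(91.12)}
scene [[456.4, 0.0, 255.5], [0.0, 456.4, 197.4], [0.0, 0.0, 1.0]] [[0.477, -0.879, 0.023], [-0.497, -0.291, -0.817], [0.725, 0.378, -0.576]] [-203.0, 331.0, 800.0]
scene slide [(0.76, [272, 237, 36, 25]), (0.54, [252, 256, 28, 21]), (0.34, [259, 229, 67, 53])]
scene mould [(0.83, [257, 227, 71, 54]), (0.57, [101, 207, 32, 37]), (0.49, [269, 159, 56, 63])]
scene tilt_stage [(0.83, [269, 159, 58, 64])]
scene torch [(0.66, [257, 168, 8, 6])]
scene hex_key []
scene tweezers [(0.55, [262, 262, 14, 15])]
scene fork_clamp [(0.51, [322, 201, 20, 12]), (0.46, [266, 164, 51, 37])]
scene stage_table [(0.96, [267, 165, 56, 38])]
side [[467.0, 0.0, 256.6], [0.0, 467.0, 188.3], [0.0, 0.0, 1.0]] [[0.96, 0.28, 0.011], [0.206, -0.679, -0.704], [-0.19, 0.678, -0.71]] [-521.0, -35.0, 1281.0]
side slide [(0.84, [185, 219, 36, 27])]
side mould [(0.71, [173, 208, 62, 48])]
side tilt_stage [(0.97, [266, 176, 58, 71])]
side torch [(0.64, [315, 181, 31, 15])]
side hex_key [(0.59, [313, 182, 33, 15]), (0.18, [271, 182, 45, 50])]
side tweezers []
side fork_clamp [(0.6, [290, 257, 17, 19])]
side stage_table [(0.81, [271, 188, 44, 45]), (0.43, [177, 212, 16, 15])]
```

View pics/scene0b.png

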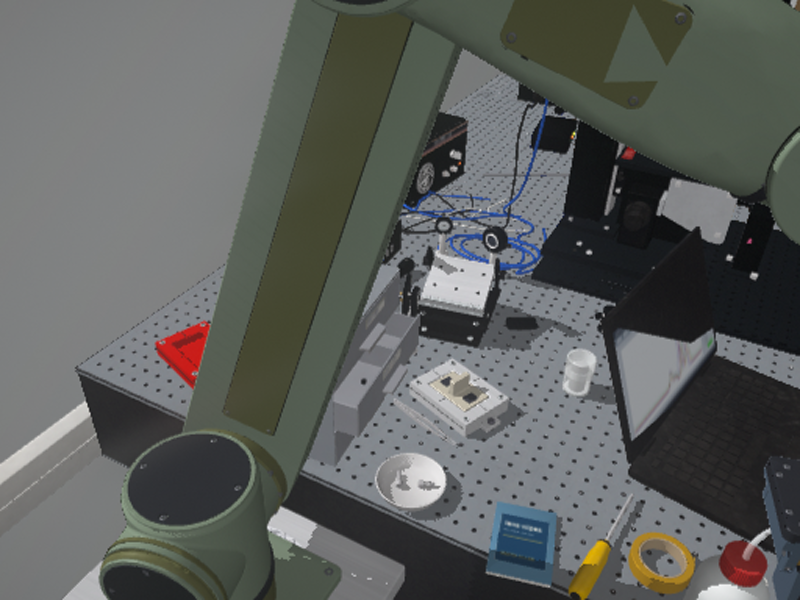

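View pics/side0b.png

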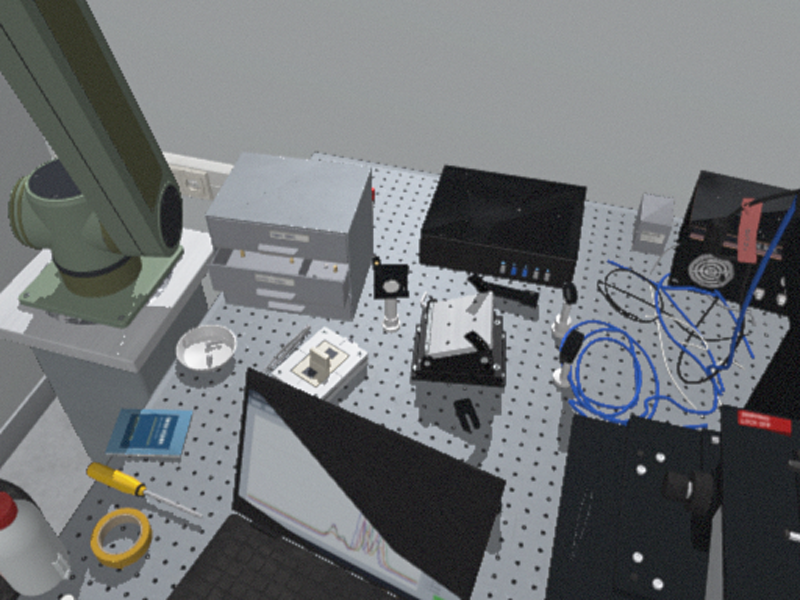

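The scene picture (800 px scale) shows an aluminium mould with the off-white slide at (460,395) and the stage at (460,290). There is a red mould-shaped look-alike at (190,350). The side picture shows the mould at (320,360), the stage at (465,335), the drawer unit behind at (290,235) and the laptop in front at (350,450).

```bash
cat > h.py <<'E'
import numpy as np,cv2
from scipy.spatial.transform import Rotation as Ro
def proj(k,X):
    c=np.atleast_2d(X)@np.array(k["R"]).T+np.array(k["t"]);p=c@np.array(k["mtx"]).T
    return p[:,:2]/p[:,2:]
def onplane(k,uv,z,n=None):
    R=np.array(k["R"]);C=-R.T@np.array(k["t"]);d=R.T@np.linalg.inv(np.array(k["mtx"]))@np.array([*uv,1.])
    return C+d*(z-C[2])/d[2]
def Rrpy(r): return Ro.from_euler("xyz",r,degrees=True).as_matrix()
E
python3 - <<'E'
from h import *
from workcell import *
for c,b in [("scene","m"),("side","m")]:
    k=calibration(c)
    print(c,"cam",-np.array(k["R"]).T@np.array(k["t"]))
    f=512/800
    P={"scene":dict(mould=(460,397,24),rib=(459,372,33),stage=(460,290,70),red=(190,350,0),cabtop=(400,270,0),clamp=(522,323,4),jar=(578,395,0)),
       "side":dict(mould=(320,365,24),rib=(318,350,33),stage=(462,325,80),clamp=(467,415,4),cabcorner=(350,318,0),cabcornerL=(215,295,0),laptoptopL=(248,372,0),laptopTL2=(248,372,200),post=(390,328,0),posttop=(390,280,90),blackbox=(545,282,0),blackboxL=(422,262,0),laptopR=(502,490,200))}[c]
    for n,(u,v,z) in P.items(): print(n,onplane(k,(u*f,v*f),z).round())
E
```

```text
scene cam [-318.28777959 -384.60872077  735.71508029]
mould [ 424. -103.   24.]
rib [465. -82.  33.]
stage [619. -10.  70.]
red [331. 339.   0.]
cabtop [723. 159.   0.]
clamp [ 673. -110.    4.]
jar [ 544. -250.    0.]
side cam [ 750.4511882  -746.69113608  889.70127463]
mould [ 443. -101.   24.]
rib [433. -80.  33.]
stage [640.  -8.  80.]
clamp [ 676. -112.    4.]
cabcorner [447.  26.   0.]
cabcornerL [208.  10.   0.]
laptoptopL [ 333. -128.    0.]
laptopTL2 [ 427. -267.  200.]
post [517.  24.   0.]
posttop [511.  43.  90.]
blackbox [745. 206.   0.]
blackboxL [526. 193.   0.]
laptopR [ 749. -335.  200.]
```

Request:
send_rows:
  deltas:
    - [[0,0,-0.08],[0,0,0]]
    - [[0,0,-0.08],[0,0,0]]
    - [[0,0,-0.08],[0,0,0]]
    - [[0,0,-0.08],[0,0,0]]
  grip: 0.3

```text
time_s: 1.3
ee_pos: [147.6, -555.4, 361.2]
ee_rot: [180.0, 0.0, 14.9]
force: [-0.2, -1.0, 0.2]
gripper_width: 64.7
gripper_force: 0.0
```

Request:
send_rows:
  deltas:
    - [[0.06,-0.06,0],[0,0,0]]
    - [[0.06,-0.06,0],[0,0,0]]
    - [[0.06,-0.06,0],[0,0,0]]
    - [[0.06,-0.06,0],[0,0,0]]
    - [[0.06,-0.06,0],[0,0,0]]
    - [[0.06,-0.06,0],[0,0,0]]
    - [[0.06,-0.06,0],[0,0,0]]
    - [[0.06,-0.06,0],[0,0,0]]
    - [[0.06,-0.06,0],[0,0,0]]
    - [[0.06,-0.06,0],[0,0,0]]

```text
time_s: 2.3
ee_pos: [361.0, -187.1, 359.7]
ee_rot: [180.0, -0.0, 14.9]
force: [0.5, -0.1, -0.4]
gripper_width: 63.8
gripper_force: 0.0
```

Run:
```python
from h import *
from workcell import *
s=state();k=calibration("wrist");im=grab_frame("wrist");cv2.imwrite("pics/w1.png",im[:,:,::-1])
print(s["ee_pos"],s["ee_rot"],s["qpos"],s["force"])
R=Rrpy(s["ee_rot"]);C=-k["R"].T@k["t"]
print("cam in tool",R.T@(C-s["ee_pos"]),(k["R"]@R).round(2).tolist(),k["mtx"][0])
for l in ["slide","mould","tilt_stage","stage_table","tweezers","hex_key","fork_clamp","torch"]:
    print(l,[(round(d["p"],2),list(map(int,d["bbox"]))) for d in trace("wrist",l)])
```

```text
[ 361.04116344 -187.08874148  359.71654207] [ 1.79957454e+02 -3.90592376e-02  1.48703479e+01] [-2.90103346e+01 -1.07017277e+00  9.06468529e+01 -3.59225553e-03
  9.03656755e+01  4.61193072e+01] [ 0.50627569 -0.10212146 -0.41658751]
cam in tool [  76.39335405   -0.24040913 -185.5235109 ] [[0.0, 1.0, -0.0], [-0.96, 0.0, -0.27], [-0.27, 0.0, 0.96]] [283.11702619   0.         256.01858625]
slide [(0.71, [190, 77, 50, 50])]
mould [(0.86, [172, 57, 88, 85])]
tilt_stage [(0.82, [152, 0, 73, 17]), (0.29, [194, 79, 44, 49])]
stage_table []
tweezers [(0.69, [168, 118, 16, 16])]
hex_key []
fork_clamp []
torch []
```

View pics/w1.png

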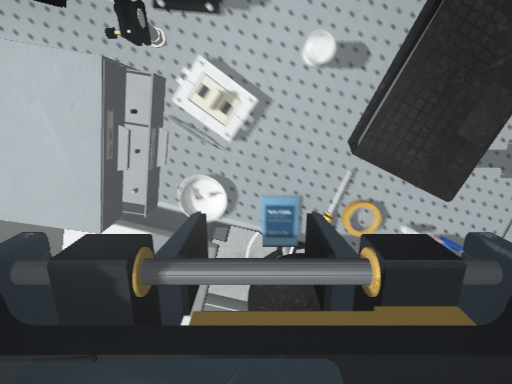

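The wrist picture shows the mould with the slide at (215,98), the tweezers at (200,135), the stage just outside the top edge near (190,0) and the drawer unit at (80,150). I'll move to where the mould and stage are both in view.

Request:
send_rows:
  deltas:
    - [[0.05,-0.04,0.03],[0,0,0]]
    - [[0.05,-0.04,0.03],[0,0,0]]
    - [[0.05,-0.04,0.03],[0,0,0]]
    - [[0.05,-0.04,0.03],[0,0,0]]
    - [[0,0,0],[0,0,0]]
    - [[0,0,0],[0,0,0]]

```text
time_s: 3.35
ee_pos: [436.5, -86.3, 299.2]
ee_rot: [180.0, 0.1, 14.9]
force: [-0.0, -0.7, 0.3]
gripper_width: 63.5
gripper_force: 0.0
```

Run:
```python
from h import *
from workcell import *
s=state();k=calibration("wrist");im=grab_frame("wrist");cv2.imwrite("pics/w2.png",im[:,:,::-1])
print(s["ee_pos"],s["ee_rot"])
sv=dict(k_w=np.hstack([k["R"],np.array(k["t"])[:,None]]),m_w=k["mtx"])
for c in ["wrist","side","scene"]:
  if c!="wrist": im2=grab_frame(c);cv2.imwrite(f"pics/{c}2.png",im2[:,:,::-1])
  for l in ["slide","mould","tilt_stage","stage_table"]:
    d=trace(c,l)
    print(c,l,[(round(e["p"],2),list(map(int,e["bbox"]))) for e in d])
    if d: sv[c+"_"+l]=d[0]["pixels"]
np.savez("m2.npz",**sv)
cv2.imwrite("pics/w2b.png",cv2.resize(im[0:240,100:420,::-1],(800,600),interpolation=cv2.INTER_CUBIC))
```

```text
[436.48900396 -86.3355251  299.15236606] [1.79992896e+02 7.74445271e-02 1.48808623e+01]
wrist slide [(0.94, [237, 138, 48, 47])]
wrist mould [(0.67, [218, 117, 91, 88])]
wrist tilt_stage [(0.87, [186, 0, 95, 76])]
wrist stage_table [(0.84, [187, 0, 86, 53]), (0.63, [146, 7, 37, 55])]
side slide [(0.68, [187, 219, 32, 29])]
side mould [(0.7, [174, 207, 60, 51])]
side tilt_stage [(0.97, [265, 175, 58, 69])]
side stage_table [(0.47, [187, 216, 34, 26])]
scene slide [(0.84, [274, 237, 32, 26]), (0.32, [256, 228, 68, 51])]
scene mould [(0.93, [261, 230, 63, 48]), (0.78, [120, 204, 21, 43])]
scene tilt_stage [(0.84, [271, 158, 54, 64])]
scene stage_table [(0.56, [265, 163, 58, 39])]
```

View pics/w2b.png

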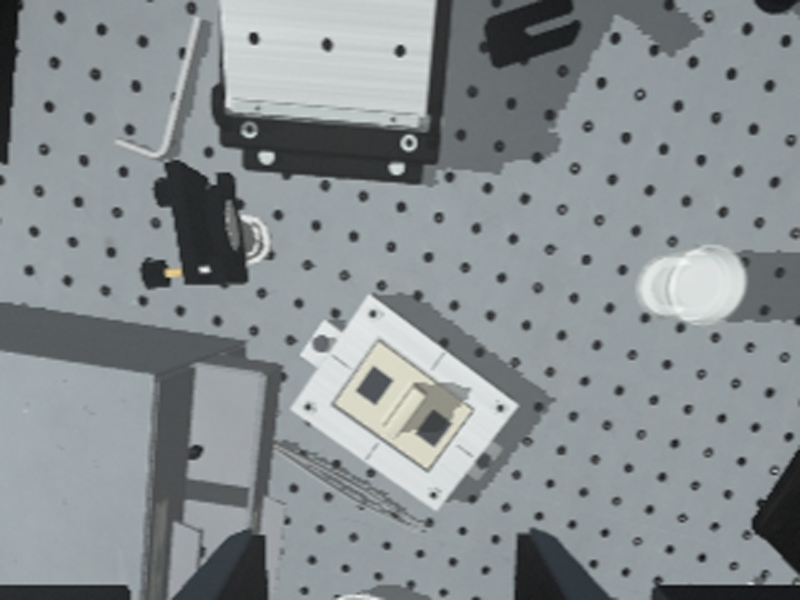

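The crop (2.5x, offset 100,0) settles the candidates. The aluminium mould with the off-white slide is at crop (405,403) and fits the description. The red mould in the scene view (190,350) is a look-alike. The stage's ledge runs roughly from (228,105) to (428,122), with the hex key at (175,90), the fork clamp at (535,35) and the mirror mount at (205,230). Next is a closer view of the stage.

Request:
send_rows:
  deltas:
    - [[0.08,-0.02,0.02],[0,0,0]]
    - [[0.08,-0.02,0.02],[0,0,0]]
    - [[0.08,-0.02,0.02],[0,0,0]]
    - [[0,0,0],[0,0,0]]
    - [[0,0,0],[0,0,0]]

```text
time_s: 4.6
ee_pos: [544.9, -25.5, 268.5]
ee_rot: [-180.0, 0.1, 15.0]
force: [-0.3, 0.2, 0.3]
gripper_width: 64.0
gripper_force: 0.0
```

Run:
```python
from h import *
from workcell import *
s=state();k=calibration("wrist");im=grab_frame("wrist");cv2.imwrite("pics/w3.png",im[:,:,::-1])
print(s["ee_pos"],s["ee_rot"])
sv=dict(R=k["R"],t=k["t"],mtx=k["mtx"])
for l in ["slide","mould","tilt_stage","stage_table"]:
    d=trace("wrist",l)
    print(l,[(round(e["p"],2),list(map(int,e["bbox"]))) for e in d])
    if d: sv[l]=d[0]["pixels"]
np.savez("m3.npz",**sv)
cv2.imwrite("pics/w3b.png",cv2.resize(im[0:192,130:386,::-1],(800,600),interpolation=cv2.INTER_CUBIC))
# mould & slide from w2
z=np.load("m2.npz");k=dict(R=z["k_w"][:,:3],t=z["k_w"][:,3],mtx=z["m_w"])
g=cv2.imread("pics/w2.png",0)
from scipy.optimize import least_squares
f=lambda P:(np.array(P,float)/2.5+[100-.3,-.3])
for n,P,a,b,h in [("mould",[(371,294),(518,405),(437,510),(292,409)],90,120,24),("slide",[(380,340),(473,408),(430,470),(334,403)],50,76,24)]:
    p=f(P); q=np.float32(p).reshape(-1,1,2).copy()
    q=cv2.cornerSubPix(g,q,(3,3),(-1,-1),(3,20,.01)).reshape(-1,2); print(n,(q-p).round(1).tolist())
    for pp in (p,q):
        L=np.array([onplane(k,x,h)[:2] for x in pp]); e=np.linalg.norm(np.roll(L,-1,0)-L,axis=1)
        v=(L[1]-L[0])+(L[2]-L[3]); print("ctr",L.mean(0).round(1),"edges",e.round(1),"long axis yaw",np.degrees(np.arctan2(v[1],v[0])).round(2))
for n,P in [("ribtop",[(390,427),(421,386),(428,391),(398,434)])]:
    L=np.array([onplane(k,x,57-8)[:2] for x in f(P)]);print(n,L.round(1).tolist(),L.mean(0))
```

```text
[544.86298979 -25.54872861 268.52154896] [-1.79980839e+02  1.40665634e-01  1.49609729e+01]
slide [(0.6, [255, 215, 45, 44])]
mould [(0.86, [0, 199, 66, 42]), (0.66, [233, 194, 74, 65])]
tilt_stage [(0.78, [194, 43, 130, 111]), (0.65, [192, 57, 127, 83])]
stage_table [(0.87, [194, 55, 124, 87])]
mould [[0.1, -0.1], [0.3, -0.1], [-2.0, 1.8], [-1.2, -0.2]]
ctr [439.7 -95.7] edges [118.7  88.8 118.8  89.6] long axis yaw -111.12
ctr [438.7 -94.7] edges [119.   93.7 119.7  90.8] long axis yaw -111.98
slide [[-1.0, -1.0], [0.7, 0.6], [-1.2, 0.8], [-1.4, -0.1]]
ctr [440.  -95.2] edges [74.9 50.2 78.  50.5] long axis yaw -110.72
ctr [439.6 -94.1] edges [78.7 52.3 79.1 52.1] long axis yaw -111.33
ribtop [[428.8, -88.3], [458.4, -100.1], [456.6, -105.1], [425.8, -94.3]] [442.39810778 -96.9525889 ]
```

View pics/w3b.png

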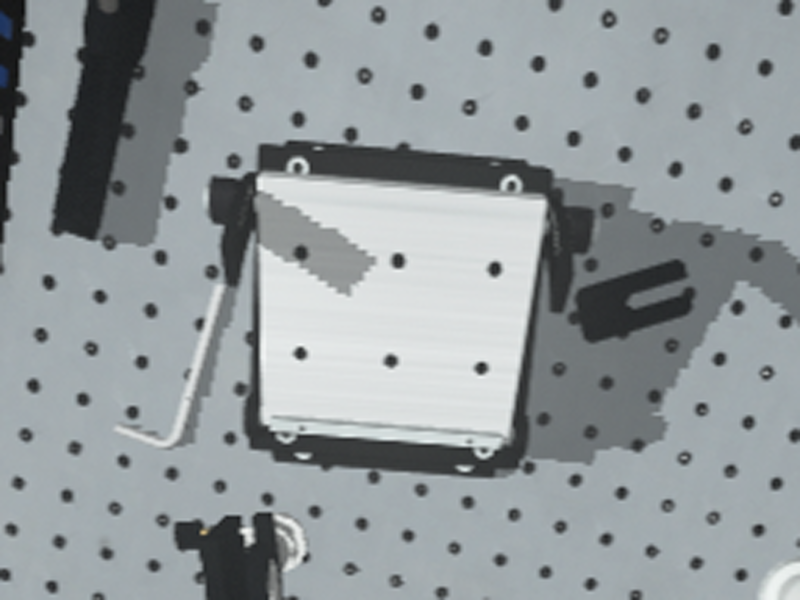

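The enlarged view (3.125x, offset 130,0) shows the face's upper corners at (257,176) and (547,198), and the ledge near (272,418)–(512,438). I'll make one composite enlargement of the ledge ends plus the side and scene views of the stage.

Run:
```python
import cv2,numpy as np
w=cv2.imread("pics/w3.png");s=cv2.imread("pics/side2.png");c=cv2.imread("pics/scene2.png")
r=lambda im,x,y,a,b,f:cv2.resize(im[y:y+b,x:x+a],(a*f,b*f),interpolation=cv2.INTER_CUBIC)
C=np.zeros((600,800,3),np.uint8)
C[:200,:800]=r(w,205,125,100,25,8)      # ledge 8x
C[200:600,:400]=r(s,262,172,66,66,6)[:400,:400] if 0 else cv2.copyMakeBorder(r(s,262,172,66,66,6),0,4,0,4,0)
C[200:600,400:]=cv2.copyMakeBorder(r(c,266,160,66,66,6),0,4,0,4,0)
cv2.imwrite("pics/comp.png",C)
```

```text
(no output)
```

View pics/comp.png

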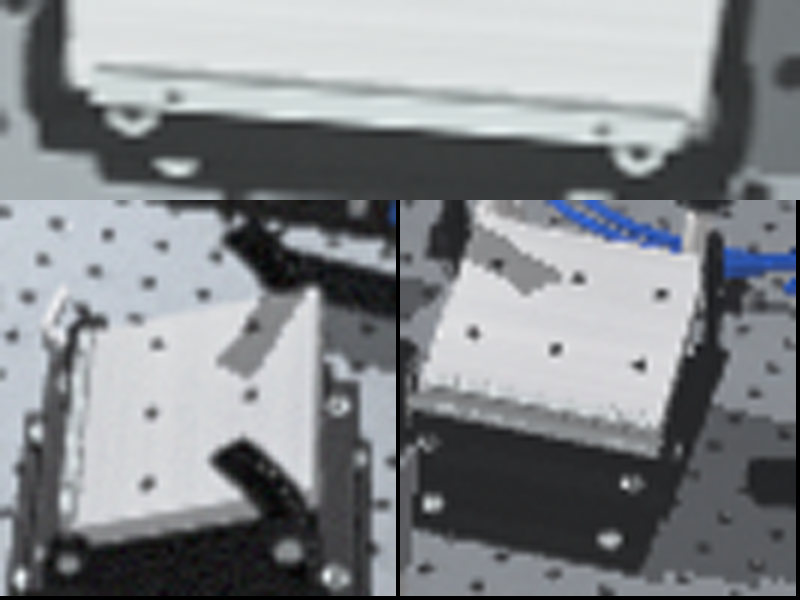

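The composite shows the six face holes clearly in each view, with one hidden by a lever in the side view, plus the ledge ends. I'll fit the face pose from all three cameras.

```bash
cat > fit.py <<'E'
from h import *
from workcell import *
from scipy.optimize import least_squares
z=np.load("m3.npz");K={"w":dict(R=z["R"],t=z["t"],mtx=z["mtx"]),"s":calibration("side"),"c":calibration("scene")}
cv={"w":lambda P:np.array(P)/3.125+[130-.34,-.34],"W":lambda P:np.array(P)/8.+[205-.44,125-.44],
"s":lambda P:(np.array(P)-[0,200])/6+[262-.42,172-.42],"c":lambda P:(np.array(P)-[400,200])/6+[266-.42,160-.42]}
O=[];
def add(c,kind,P,conv=None):
    for k,p in zip(kind,P): O.append((c,k,cv[conv or c](p)))
add("w",["u+","u0","u-","l+","l0","l-","T+","T-"],[(300,253),(398,261),(494,269),(300,353),(391,361),(481,368),(257,176),(547,198)])
add("w",["L+","L-"],[(95,67),(688,116)],"W")
add("s",["l+","l0","l-","u+","u0"],[(157,344),(152,412),(148,483),(252,326),(250,395)])
add("c",["u+","u0","u-","l+","l0","l-"],[(497,265),(578,278),(661,294),(473,332),(555,349),(640,365)])
Y={"+":1,"0":0,"-":-1}
def Rf(yaw,s): return Ro.from_euler("ZY",[yaw,-s]).as_matrix()
def pt(k,q):
    a,xl,xu,lz=q[5:9]; y=Y[k[1]]
    return {"u":(xu,a*y,0),"l":(xl,a*y,0),"T":(94,54*y,0),"L":(0,50*y,lz)}[k[0]]
def res(q):
    R=Rf(q[3],q[4]);off=dict(zip("wsc",q[9:15].reshape(3,2)))
    r=[proj(K[c],R@pt(k,q)+q[:3])[0]+off[c]-p for c,k,p in O]
    return np.r_[np.ravel(r)/.4,q[9:15]/.8,(q[8]-2.5)/1.5]
q0=np.r_[580,-10,62,-.09,.3,35,35,70,2.5,np.zeros(6)]
s=least_squares(res,q0,loss="soft_l1");q=s.x
cov=np.linalg.inv(s.jac.T@s.jac)
if __name__=="__main__":
    print("pos",q[:3].round(1),"yaw,slope deg",np.degrees(q[3:5]).round(2),q[5:].round(2),"cost",s.cost)
    print("sd",np.sqrt(np.diag(cov))[:5].round(3))
    print(s.fun[:-7].reshape(-1,2).round(1).tolist())
    # hinge check: offset of hinge in face frame unknown; lever tip triangulation
    for n,ps in [("levertip-",[("s",cv["s"]((222,455))),("w",cv["w"]((560,310))),("c",cv["c"]((712,232)))])]:
        print(n,[(c,onplane(K[c],p,h).round().tolist()) for c,p in ps for h in(60,90,120)])
    np.save("face.npy",q[:5])
E
python3 fit.py
```

```text
pos [591.8  -9.1  63.1] yaw,slope deg [10.81 20.25] [ 3.771e+01  2.774e+01  6.764e+01  2.910e+00  3.900e-01  1.800e-01
  2.600e-01  5.000e-02 -5.900e-01 -1.900e-01] cost 2.816814595191248
sd [1.009 1.061 1.52  0.003 0.017]
[[0.4, 0.3], [-0.3, -0.0], [0.2, -0.4], [0.0, 0.7], [-0.0, -0.2], [0.3, -0.3], [-0.1, -0.3], [0.3, 0.6], [-0.6, 0.5], [-0.6, -1.1], [-0.0, -0.3], [0.1, -0.2], [-0.3, 0.1], [0.1, 0.2], [-0.1, 0.1], [-0.1, -0.4], [0.1, 0.5], [-0.1, 0.2], [0.1, 0.3], [0.4, -0.2], [-0.0, -0.2]]
levertip- [('s', [648.0, -7.0, 60.0]), ('s', [652.0, -34.0, 90.0]), ('s', [655.0, -61.0, 120.0]), ('w', [656.0, -68.0, 60.0]), ('w', [653.0, -64.0, 90.0]), ('w', [650.0, -59.0, 120.0]), ('c', [766.0, -17.0, 60.0]), ('c', [718.0, -34.0, 90.0]), ('c', [669.0, -50.0, 120.0])]
```

The face fit is good: residuals are under 0.5 px, the hole pitch is plausible, and the slope of 20.25° is within range. Before descending I'll check the open drawer next to the mould.

Request:
send_rows:
  deltas:
    - [[-0.06,0.02,0.01],[0,0,0]]
    - [[-0.06,0.02,0.01],[0,0,0]]
    - [[-0.06,0.02,0.01],[0,0,0]]
    - [[-0.06,0.02,0.01],[0,0,0]]
    - [[0,0,0],[0,0,0.25]]
    - [[0,0,0],[0,0,0.25]]
    - [[0,0,0],[0,0,0.25]]
    - [[0,0,0],[0,0,0.25]]
    - [[0,0,0],[0,0,0.25]]
    - [[0,0,0],[0,0,0]]
  grip: 0.5

```text
time_s: 5.85
ee_pos: [438.7, -95.7, 250.0]
ee_rot: [-180.0, -0.1, -21.0]
force: [-0.1, 0.9, -0.0]
gripper_width: 45.7
gripper_force: 0.0
```

Run:
```python
from h import *
from workcell import *
s=state();k=calibration("wrist");im=grab_frame("wrist");cv2.imwrite("pics/w4.png",im[:,:,::-1])
np.savez("m4.npz",R=k["R"],t=k["t"],mtx=k["mtx"])
print(s["ee_pos"],s["ee_rot"],s["qpos"])
im2=grab_frame("side")[:,:,::-1]
C=np.zeros((600,800,3),np.uint8)
C[:384,:512]=im[:,:,::-1]
C[384:600,:400]=cv2.resize(im2[90:198,120:320],(400,216),interpolation=cv2.INTER_CUBIC)
C[0:384,512:800]=cv2.resize(im[150:246,190:262,::-1],(288,384),interpolation=cv2.INTER_CUBIC)
C[384:600,400:]=cv2.resize(im2[200:254,150:250],(400,216),interpolation=cv2.INTER_CUBIC)
cv2.imwrite("pics/w4b.png",C)
z=np.load("m2.npz");k2=dict(R=z["k_w"][:,:3],t=z["k_w"][:,3],mtx=z["m_w"])
for n,p in [("drawer corner top",(280,365)),("drawer corner2",(285,500)),("cab top corner",(155,375)),("cabbackcorner",(242,345))]:
    print(n,[(h,onplane(k2,np.array(p)/2.5+[100,0],h).round()[:2].tolist()) for h in(50,100,150,200)])
print({l:[(round(e["p"],2),e["bbox"]) for e in trace("wrist",l)] for l in("slide","slide_rib","mould")} if 0 else "")
```

```text
[438.72057018 -95.69485276 250.04322721] [-1.79999607e+02 -6.96341678e-02 -2.09556838e+01] [-1.37658101e+01  4.97665943e+00  9.96471188e+01 -8.60677877e-03
  7.53070861e+01  9.71920515e+01]
drawer corner top [(50, [448.0, -14.0]), (100, [456.0, -20.0]), (150, [463.0, -26.0]), (200, [470.0, -32.0])]
drawer corner2 [(50, [365.0, -36.0]), (100, [382.0, -39.0]), (150, [399.0, -43.0]), (200, [415.0, -46.0])]
cab top corner [(50, [423.0, 58.0]), (100, [433.0, 44.0]), (150, [443.0, 30.0]), (200, [453.0, 15.0])]
cabbackcorner [(50, [454.0, 10.0]), (100, [461.0, 2.0]), (150, [467.0, -7.0]), (200, [474.0, -16.0])]
```

View pics/w4b.png

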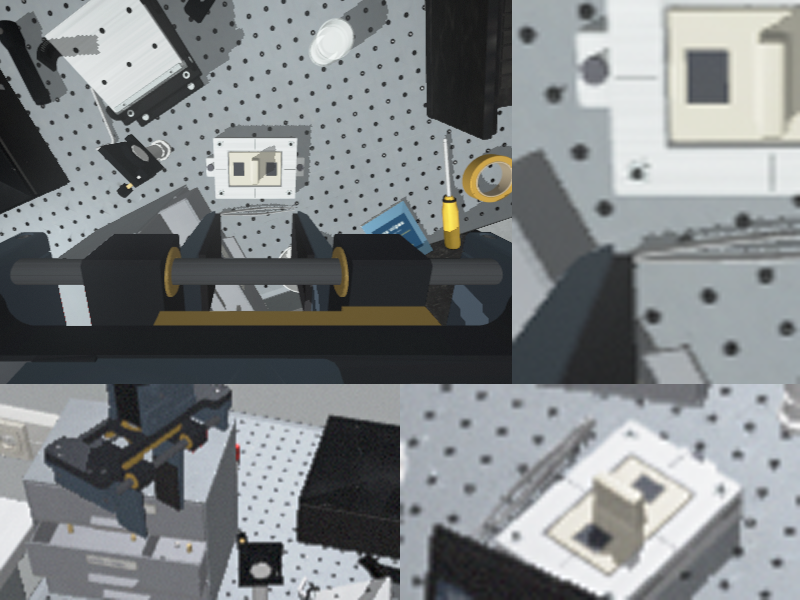

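Run:
```python
from h import *
from workcell import *
k=calibration("side");z=np.load("m2.npz");k2=dict(R=z["k_w"][:,:3],t=z["k_w"][:,3],mtx=z["m_w"])
for h in range(20,221,20):
    X=onplane(k2,np.array((280,365))/2.5+[100,0],h); Y=onplane(k2,np.array((155,375))/2.5+[100,0],h)
    print(h,X.round()[:2],proj(k,X).round(1),"cabtop",proj(k,Y).round(1))
# current wrist view: slide/mould/rib measures (w4b left panel is 1:1)
z=np.load("m4.npz");kw={n:z[n] for n in("R","t","mtx")}
g=cv2.imread("pics/w4.png",0).astype(float)
def edge(line,axis):  # strongest gradients along a profile
    return None
m=[trace("wrist",l)[0] for l in("mould","slide")]
for n,e,h in zip(("mould","slide"),m,(24,24)):
    r=cv2.minAreaRect(np.argwhere(e["pixels"])[:,::-1].astype(np.float32));c=cv2.boxPoints(r)
    L=np.array([onplane(kw,p,h)[:2] for p in c]);print(n,e["p"],e["bbox"],"rect",r,L.mean(0).round(1),np.linalg.norm(np.roll(L,-1,0)-L,axis=1).round(1))
im=cv2.imread("pics/w4.png")
cv2.imwrite("pics/w4c.png",cv2.resize(im[130:205,205:305],(800,600),interpolation=cv2.INTER_CUBIC))
```

```text
20 [444. -11.] [[218.  208.1]] cabtop [[218.1 185.1]]
40 [447. -13.] [[218.4 203.6]] cabtop [[218.4 181.4]]
60 [450. -15.] [[218.7 198.9]] cabtop [[218.8 177.7]]
80 [453. -18.] [[219.1 194.2]] cabtop [[219.2 173.8]]
100 [456. -20.] [[219.5 189.2]] cabtop [[219.6 169.7]]
120 [458. -23.] [[220.  184.2]] cabtop [[220.  165.6]]
140 [461. -25.] [[220.4 179. ]] cabtop [[220.4 161.3]]
160 [464. -27.] [[220.9 173.6]] cabtop [[220.8 156.9]]
180 [467. -30.] [[221.3 168.1]] cabtop [[221.3 152.3]]
200 [470. -32.] [[221.8 162.3]] cabtop [[221.7 147.5]]
220 [473. -35.] [[222.3 156.4]] cabtop [[222.2 142.6]]
mould 0.68 [204.8, 136.2, 102.1, 60.7] rect ((255.5, 167.5), (61.0, 97.0), 90.0) [439.5 -95.8] [138.6  90.9 147.   90.9]
slide 0.81 [231.8, 154.4, 47.5, 33.7] rect ((255.5, 169.0), (34.0, 51.0), 90.0) [438.3 -95.3] [73.9 50.8 76.4 50.7]
```

View pics/w4c.png

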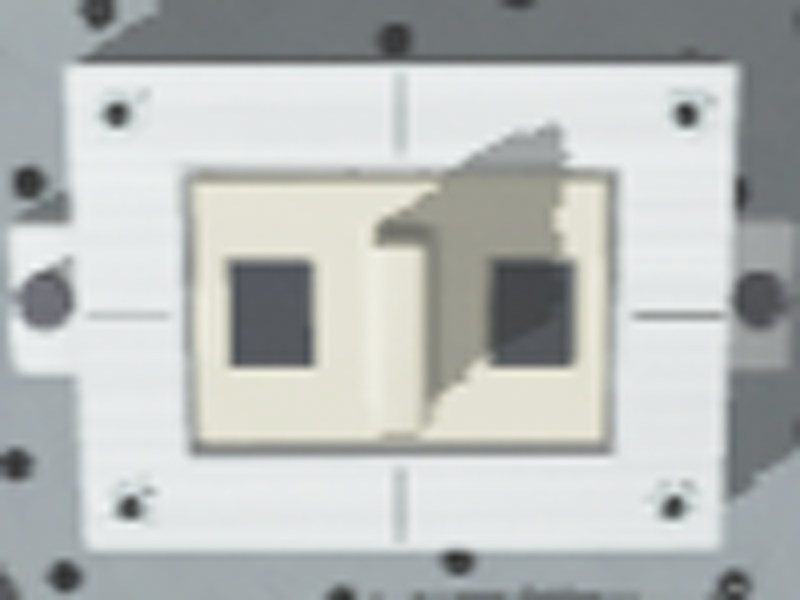

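The enlarged crop confirms the target: an aluminium mould with the off-white slide, rib central at about (402,335) and aligned with the image axes. I need the drawer's height before descending.

Run:
```python
import cv2,numpy as np
r=lambda f,x,y,a,b,s:cv2.resize(cv2.imread(f"pics/{f}.png")[y:y+b,x:x+a],(a*s,b*s),interpolation=cv2.INTER_CUBIC)
C=np.zeros((600,800,3),np.uint8)
C[:300,:400]=r("w1",85,60,100,75,4)
C[:300,400:]=r("w2",140,130,100,75,4)
C[300:,:400]=r("w4",140,180,100,75,4)
C[300:,400:]=r("side2",130,100,100,75,4)
cv2.imwrite("pics/dr.png",C)
```

```text
(no output)
```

View pics/dr.png

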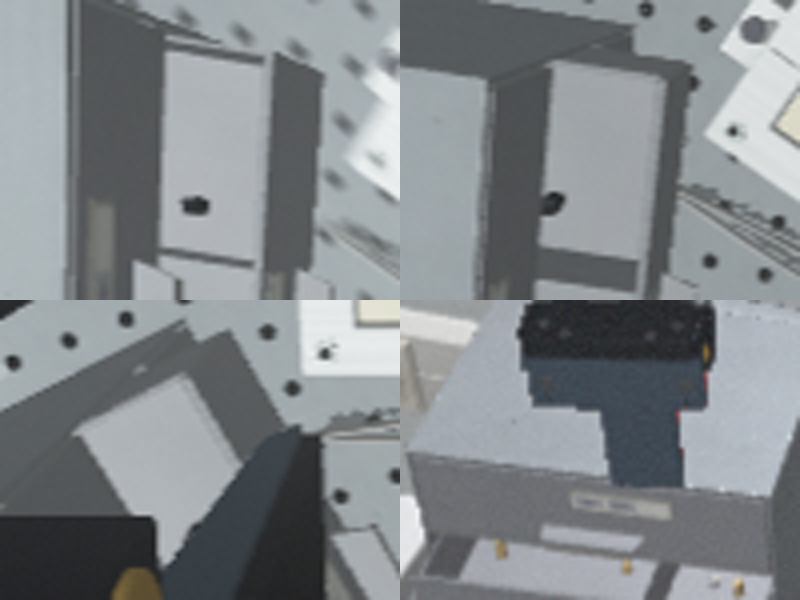

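Run:
```python
from h import *
from workcell import *
z=np.load("m2.npz");k2=dict(R=z["k_w"][:,:3],t=z["k_w"][:,3],mtx=z["m_w"])
z=np.load("m4.npz");k4={n:z[n] for n in("R","t","mtx")}
s4=np.array([438.72,-95.69,250.04]);R4=Rrpy([-180,-.07,-20.956]);R1=Rrpy([179.957,-.039,14.87]);s1=np.array([361.04,-187.09,359.72])
Rct=k4["R"]@R4;ct=R4.T@(-k4["R"].T@k4["t"]-s4);Rw=Rct@R1.T;k1=dict(R=Rw,t=-Rw@(s1+R1@ct),mtx=k4["mtx"])
P=lambda k:k["mtx"]@np.c_[k["R"],k["t"]]
for n,a,b,c in [("rim",(154.5,73.2),(207,148.7),(187,199)),("bottom",(165.5,78.7),(213,146.2),(198,188.2)),("rimback",(85+165/4,60+40/4),(140+150/4,130+65/4),(140+80/4,180+132/4))]:
    A=[]
    for k,p in ((k1,a),(k2,b),(k4,c)):
        M=P(k);A+= [p[0]*M[2]-M[0],p[1]*M[2]-M[1]]
    A=np.array(A);A/=np.linalg.norm(A[:,:3],axis=1)[:,None];X=np.linalg.lstsq(A[:,:3],-A[:,3],rcond=None)[0]
    print(n,X.round(1),[ (proj(k,X)[0]-p).round(1).tolist() for k,p in((k1,a),(k2,b),(k4,c))])
# slide/rib metrics from w4 crop (8x, off 205,130)
f=lambda p:np.array(p)/8+[205-.44,130-.44]
def rep(n,pts,h):
    L=np.array([onplane(k4,f(p),h)[:2] for p in pts]);v=L[1]-L[0]+L[2]-L[3]
    print(n,L.mean(0).round(1),np.linalg.norm(np.roll(L,-1,0)-L,axis=1).round(1),np.degrees(np.arctan2(v[1],v[0])).round(2))
rep("mouldtop",[(64,63),(740,63),(723,551),(85,551)],24)
rep("cavity",[(185,170),(616,170),(613,454),(190,454)],24)
rep("slide",[(192,180),(608,180),(606,443),(196,443)],24)
rep("ribtop",[(376,242),(424,242),(420,434),(374,434)],49)
```

```text
rim [452.8 -17.6 124.4] [[-0.8, -0.3], [-0.4, 1.0], [0.7, -1.3]]
bottom [451.3 -18.7  74.1] [[-0.0, 0.0], [-0.0, 0.5], [-0.3, -0.5]]
rimback [447.3  19.2 124.8] [[0.0, -0.4], [-0.5, 0.2], [0.6, -0.1]]
mouldtop [439.2 -94.8] [120.8  90.9 120.9  90.9] -110.95
cavity [439.3 -94.4] [78.  52.9 79.2 52.9] -110.95
slide [439.5 -94.4] [75.4 49.  76.7 49. ] -110.95
ribtop [439.7 -94.1] [ 8.2 33.8  8.1 33.8] -110.96
```

The drawer rim is about 124 mm high with its corner at (453,-18), so a vertical gripper body would hit it (body bottom at about 105 mm). I'll lean the tool 25° along the rib, away from the drawer. That also leaves the tool nearly vertical at the 20° stage.

Request:
send_rows:
  deltas:
    - [[0,0,0],[0,-0.218,0]]
    - [[0,0,0],[0,-0.218,0]]
    - [[0,0,0],[0,-0.218,0]]
    - [[0,0,0],[0,-0.218,0]]
    - [[0,0,0],[0,0,0]]

```text
time_s: 6.55
ee_pos: [440.9, -96.1, 246.9]
ee_rot: [180.0, 25.2, -20.9]
force: [0.1, -0.6, -0.8]
gripper_width: 45.5
gripper_force: 0.0
```

```bash
cat >> h.py <<'E'
def go(pos,R=None):
    from workcell import state
    s=state();R0=Rrpy(s["ee_rot"]);d=R0.T@(np.array(pos)-s["ee_pos"])
    print("t",s["time_s"],"pos",np.round(s["ee_pos"],2),"rpy",np.round(s["ee_rot"],2),"F",np.round(s["force"],1),"T",np.round(s["torque"],2),"w",np.round(s["gripper_width"],1),np.round(s["gripper_force"],1))
    print("shift mm",d.round(2),"norm total",(d/500).round(4))
    if R is not None:
        w=Ro.from_matrix(R0.T@R).as_rotvec();print("turn norm total",(w/.5).round(4),"deg",np.degrees(w).round(2))
def graspR(): # tool leaning 25 deg along +x' , yaw -20.95
    return Rrpy([180,0,-20.95])@Ro.from_rotvec([0,-np.radians(25),0]).as_matrix()
E
python3 - <<'E'
from h import *
R=graspR(); c=np.array([439.5,-94.4,38]); a=-R[:,2]
T=c+a*8.83; print("tcp target",T)
for z in (80,0): go(T+[0,0,z],R)
E
```

```text
tcp target [442.98502576 -95.73428783  46.00269776]
t 6.55 pos [440.88 -96.14 246.86] rpy [180.    25.21 -20.9 ] F [ 0.1 -0.6 -0.8] T [-0.03 -0.24  0.05] w 45.5 0.0
shift mm [ 53.11  -1.14 108.57] norm total [ 0.1062 -0.0023  0.2171]
turn norm total [0.0009 0.0072 0.0016] deg [0.03 0.21 0.04]
t 6.55 pos [440.88 -96.14 246.86] rpy [180.    25.21 -20.9 ] F [ 0.1 -0.6 -0.8] T [-0.03 -0.24  0.05] w 45.5 0.0
shift mm [ 87.18  -1.14 180.95] norm total [ 0.1744 -0.0023  0.3619]
turn norm total [0.0009 0.0072 0.0016] deg [0.03 0.21 0.04]
```

Request:
send_rows:
  deltas:
    - [[0.0266,-0.0006,0.0543],[0,0.0018,0.0004]]
    - [[0.0266,-0.0006,0.0543],[0,0.0018,0.0004]]
    - [[0.0266,-0.0006,0.0543],[0,0.0018,0.0004]]
    - [[0.0266,-0.0005,0.0543],[0,0.0018,0.0004]]
    - [[0,0,0],[0,0,0]]
    - [[0,0,0],[0,0,0]]

```text
time_s: 7.15
ee_pos: [441.8, -95.1, 129.6]
ee_rot: [180.0, 24.7, -20.9]
force: [-0.7, 0.7, 1.2]
gripper_width: 45.7
gripper_force: 0.0
```

Run:
```python
from h import *
go([442.98,-95.73,46],graspR())
```

```text
t 7.15 pos [441.8  -95.1  129.56] rpy [179.99  24.71 -20.94] F [-0.7  0.7  1.2] T [-0.04 -0.17 -0.04] w 45.7 0.0
shift mm [36.14  0.15 75.35] norm total [0.0723 0.0003 0.1507]
turn norm total [ 0.0004 -0.01    0.0003] deg [ 0.01 -0.29  0.01]
```

Request:
send_rows:
  deltas:
    - [[0.018,0,0.036],[0,-0.003,0]]
    - [[0.018,0,0.036],[0,-0.003,0]]
    - [[0.018,0,0.036],[0,0,0]]
    - [[0,0,0],[0,0,0]]
    - [[0,0,0],[0,0,0]]

```text
time_s: 7.65
ee_pos: [444.6, -96.1, 69.8]
ee_rot: [180.0, 24.8, -21.0]
force: [-0.2, -0.3, 0.5]
gripper_width: 45.8
gripper_force: 0.0
```

Run:
```python
from h import *
go([442.98,-95.73,46],graspR())
```

```text
t 7.65 pos [444.56 -96.11  69.8 ] rpy [180.    24.79 -20.96] F [-0.2 -0.3  0.5] T [ 0.01 -0.22  0.01] w 45.8 0.0
shift mm [ 8.52  0.21 22.29] norm total [0.017  0.0004 0.0446]
turn norm total [-0.     -0.0073 -0.0002] deg [-0.   -0.21 -0.01]
```

Request:
send_rows:
  deltas:
    - [[0.007,0.0002,0.018],[0,-0.003,0]]
    - [[0.007,0.0002,0.018],[0,-0.003,0]]
    - [[0.003,0,0.0086],[0,0,0]]
    - [[0,0,0],[0,0,0]]
    - [[0,0,0],[0,0,0]]

```text
time_s: 8.15
ee_pos: [442.0, -95.5, 44.3]
ee_rot: [180.0, 25.1, -21.0]
force: [-0.2, 0.3, -0.1]
gripper_width: 46.0
gripper_force: 0.0
```

Run:
```python
from h import *
from workcell import *
go([442.98,-95.73,46],graspR())
im=grab_frame("wrist");s2=grab_frame("side");s3=grab_frame("scene")
C=np.zeros((600,800,3),np.uint8)
C[:360,:480]=cv2.resize(im[190:280,200:320,::-1],(480,360),interpolation=cv2.INTER_CUBIC)
C[360:,:320]=cv2.resize(s2[190:250,170:250,::-1],(320,240),interpolation=cv2.INTER_CUBIC)
C[:384,480:]=cv2.resize(im[100:292,176:336,::-1],(320,384))
C[384:,330:]=cv2.resize(s3[220:274,250:368,::-1],(470,216),interpolation=cv2.INTER_CUBIC)
cv2.imwrite("pics/g.png",C)
```

```text
t 8.15 pos [441.97 -95.49  44.33] rpy [179.97  25.13 -20.98] F [-0.2  0.3 -0.1] T [ 0.04 -0.2   0.05] w 46.0 0.0
shift mm [ 0.22 -0.13 -1.95] norm total [ 0.0004 -0.0003 -0.0039]
turn norm total [ 0.0005  0.0047 -0.0009] deg [ 0.02  0.13 -0.03]
```

Request:
send_rows:
  deltas:
    - [[0,0,-0.0028],[0,0.002,0]]
    - [[0,0,0],[0,0,0]]

```text
time_s: 8.5
ee_pos: [442.8, -95.8, 45.9]
ee_rot: [180.0, 25.0, -21.0]
force: [-0.2, 0.4, 1.3]
gripper_width: 45.6
gripper_force: 0.0
```

Request:
send_rows:
  deltas:
    - [[0,0,0],[0,0,0]]
    - [[0,0,0],[0,0,0]]
    - [[0,0,0],[0,0,0]]
    - [[0,0,0],[0,0,0]]
    - [[0,0,0],[0,0,0]]
    - [[0,0,0],[0,0,0]]
  grip: 1
  grip_force: 35

```text
time_s: 9.1
ee_pos: [442.5, -95.7, 45.7]
ee_rot: [180.0, 25.1, -21.0]
force: [-0.2, -0.5, -0.2]
gripper_width: 1.6
gripper_force: 0.0
```

Run:
```python
from h import *
go([442.98,-95.73,46],graspR())
```

```text
t 9.1 pos [442.54 -95.69  45.66] rpy [179.97  25.06 -20.98] F [-0.2 -0.5 -0.2] T [-0.   -0.22  0.02] w 1.6 0.0
shift mm [ 0.24 -0.12 -0.48] norm total [ 0.0005 -0.0002 -0.001 ]
turn norm total [ 0.0005  0.002  -0.0009] deg [ 0.01  0.06 -0.03]
```

Run:
```python
from h import *
from workcell import *
s=state();print(s["gripper_width"],s["gripper_force"])
k=calibration("wrist");im=grab_frame("wrist");s2=grab_frame("side");s3=grab_frame("scene")
print({c:[(round(e["p"],2),list(map(int,e["bbox"]))) for e in trace(c,"slide")] for c in("wrist","side","scene")})
C=np.zeros((600,800,3),np.uint8)
C[:360,:480]=cv2.resize(im[140:260,180:340,::-1],(480,360),interpolation=cv2.INTER_CUBIC)
C[360:,:320]=cv2.resize(s2[190:250,170:250,::-1],(320,240),interpolation=cv2.INTER_CUBIC)
g=cv2.imread("pics/g.png")
C[:360,480:]=cv2.resize(g[:360,:480],(320,360))
C[384:,330:]=cv2.resize(s3[220:274,250:368,::-1],(470,216),interpolation=cv2.INTER_CUBIC)
cv2.imwrite("pics/g2.png",C)
print(proj(k,[[439.5,-94.4,49],[439.5,-94.4,24]]).round(),proj(k,np.array(s["ee_pos"])))
```

```text
1.5892666273919367 0.0
{'wrist': [(0.67, [202, 181, 106, 50])], 'side': [], 'scene': [(0.73, [274, 239, 33, 24])]}
[[256. 234.]
 [256. 209.]] [[255.9834481 227.3467657]]
```

View pics/g2.png

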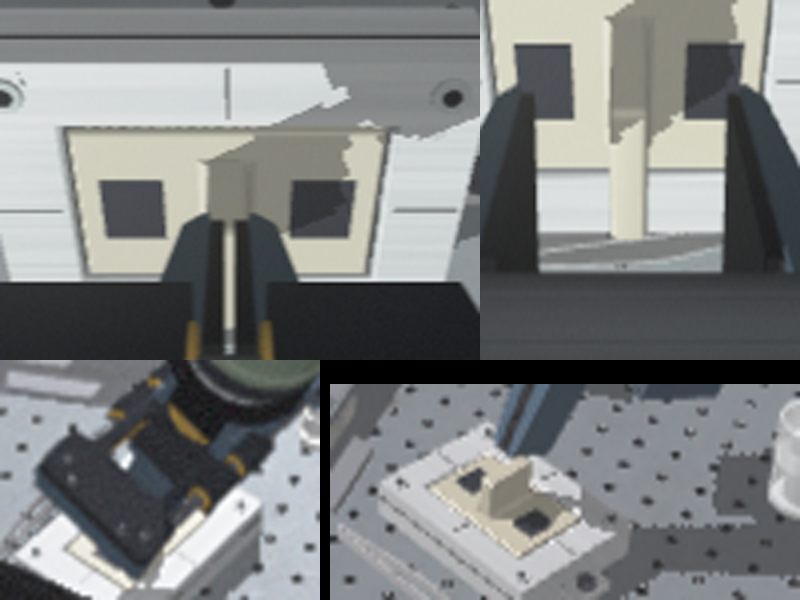

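The picture shows the closed fingertips beyond the +x end of the rib: scene panel tip at (515,450) against rib top at (520,462). So the fingers closed past or above the rib and the slide hasn't moved. Next I compare the predicted fingertip and rib pixels with these.

Run:
```python
from h import *
from workcell import *
s=state();R=Rrpy(s["ee_rot"]);p=s["ee_pos"]
k=calibration("wrist");c=calibration("scene")
ex=np.array([np.cos(np.radians(-20.95)),np.sin(np.radians(-20.95)),0]);o=np.array([439.5,-94.4,0])
pts={"tip":p+R@[0,0,14],"tip+x":p+R@[16,0,14],"tip-x":p+R@[-16,0,14],"rib+xtop":o+17*ex+[0,0,49],"rib+xbot":o+17*ex+[0,0,24],"rib-xtop":o-17*ex+[0,0,49],"slide+x":o+25*ex+[0,0,24],"mould+x":o+45*ex+[0,0,24],"slide-x":o-25*ex+[0,0,24]}
for n,X in pts.items():
    w=proj(k,X)[0];sc=proj(c,X)[0]
    print(n,X.round(1),"wrist crop",((w-[180,140])*3).round(),"scene panel",((sc-[250,220])*[470/118,4]+[330,384]).round())
```

```text
tip [437.  -93.6  33. ] wrist crop [228. 241.] scene panel [503. 490.]
tip+x [450.5 -98.8  26.2] wrist crop [228. 179.] scene panel [520. 488.]
tip-x [423.5 -88.4  39.7] wrist crop [228. 299.] scene panel [486. 492.]
rib+xtop [ 455.4 -100.5   49. ] wrist crop [227. 231.] scene panel [529. 455.]
rib+xbot [ 455.4 -100.5   24. ] wrist crop [227. 158.] scene panel [526. 487.]
rib-xtop [423.6 -88.3  49. ] wrist crop [228. 328.] scene panel [487. 479.]
slide+x [ 462.8 -103.3   24. ] wrist crop [227. 132.] scene panel [535. 482.]
mould+x [ 481.5 -110.5   24. ] wrist crop [227.  61.] scene panel [559. 468.]
slide-x [416.2 -85.5  24. ] wrist crop [227. 274.] scene panel [474. 518.]
```

The slide and mould project where predicted, but the fingers don't. In both wrist and scene views the real fingertips sit about 25–30 mm behind the reported TCP's nominal tip, so they closed above the rib. Opening and advancing 25 mm along the tool axis, guarded.

Request:
send_rows:
  deltas:
    - [[0,0,-0.004],[0,0,0]]
    - [[0,0,0],[0,0,0]]
    - [[0,0,0],[0,0,0]]
    - [[0,0,0],[0,0,0]]
    - [[0,0,0],[0,0,0]]
    - [[0,0,0],[0,0,0]]
    - [[0,0,0],[0,0,0]]
  grip: 0.5

```text
time_s: 10.1
ee_pos: [443.3, -96.0, 47.4]
ee_rot: [180.0, 25.1, -21.0]
force: [-0.2, 1.3, -0.1]
gripper_width: 46.0
gripper_force: 0.0
```

Run:
```python
from h import *
from scipy.optimize import fsolve
from workcell import *
R=graspR();a=-R[:,2];T=np.array([439.5,-94.4,38])+a*8.83-a*24
go(T,R)
# tip estimate from fingers seen: inner top corners (u 256+-35.25, v 212.5) with gap 45.8
k=calibration("wrist");s=state();Rt=Rrpy(s["ee_rot"])
f=lambda q:proj(k,s["ee_pos"]+Rt@[q[0],22.9,q[1]])[0]-[256+35.25,212.5]
q=fsolve(f,[16,-12]);print("tip x,z in tool",q)
```

```text
t 10.1 pos [443.32 -95.99  47.45] rpy [179.97  25.06 -20.98] F [-0.2  1.3 -0.1] T [-0.08 -0.25  0.01] w 46.0 0.0
shift mm [ 0.27 -0.13 25.48] norm total [ 0.0005 -0.0003  0.051 ]
turn norm total [ 0.0006  0.0021 -0.0009] deg [ 0.02  0.06 -0.03]
tip x,z in tool [ 15.06625572 -11.5689444 ]
```

Request:
send_rows:
  deltas:
    - [[0,0,0.02],[0,0,0]]
    - [[0,0,0.02],[0,0,0]]
    - [[0.0004,0,0.006],[0,0,0]]
    - [[0,0,0],[0,0,0]]
    - [[0,0,0],[0,0,0]]

```text
time_s: 10.6
ee_pos: [434.5, -92.6, 26.4]
ee_rot: [180.0, 25.1, -21.0]
force: [-0.4, 0.0, 0.2]
gripper_width: 46.1
gripper_force: 0.0
```

Run:
```python
from h import *
R=graspR();a=-R[:,2];T=np.array([439.5,-94.4,38])+a*8.83-a*24
go(T,R)
```

```text
t 10.6 pos [434.45 -92.58  26.44] rpy [179.97  25.06 -20.98] F [-0.4  0.   0.2] T [-0.07 -0.19 -0.01] w 46.1 0.0
shift mm [-0.02 -0.11  2.43] norm total [-0.     -0.0002  0.0049]
turn norm total [ 0.0005  0.0023 -0.0009] deg [ 0.01  0.06 -0.03]
```

No contact so far. Advancing the last 2.4 mm, then closing.

Request:
send_rows:
  deltas:
    - [[0,0,0.0048],[0,0,0]]
    - [[0,0,0],[0,0,0]]

```text
time_s: 10.8
ee_pos: [433.4, -92.2, 24.3]
ee_rot: [180.0, 25.1, -21.0]
force: [-0.1, -0.5, -0.1]
gripper_width: 45.9
gripper_force: 0.0
```

Request:
send_rows:
  deltas:
    - [[0,0,0],[0,0,0]]
    - [[0,0,0],[0,0,0]]
    - [[0,0,0],[0,0,0]]
    - [[0,0,0],[0,0,0]]
    - [[0,0,0],[0,0,0]]
    - [[0,0,0],[0,0,0]]
  grip: 1
  grip_force: 35

```text
time_s: 11.4
ee_pos: [433.5, -92.2, 24.4]
ee_rot: [180.0, 25.1, -21.0]
force: [-0.9, -0.1, 0.4]
gripper_width: 9.5
gripper_force: 35.0
```

Run:
```python
from h import *
R=graspR();a=-R[:,2];T=np.array([439.5,-94.4,38])+a*8.83-a*24
go(T+[0,0,100],R)
```

```text
t 11.4 pos [433.51 -92.22  24.4 ] rpy [179.98  25.05 -20.97] F [-0.9 -0.1  0.4] T [-0.05 -0.2   0.04] w 9.5 35.0
shift mm [-4.232e+01 -7.000e-02 -9.044e+01] norm total [-8.460e-02 -1.000e-04 -1.809e-01]
turn norm total [ 0.0004  0.0018 -0.0008] deg [ 0.01  0.05 -0.02]
```

Gripped: 9.5 mm opening at 35 N. Lifting straight up, slowly at first.

Request:
send_rows:
  deltas:
    - [[-0.0042,0,-0.009],[0,0,0]]
    - [[-0.0042,0,-0.009],[0,0,0]]
    - [[-0.0042,0,-0.009],[0,0,0]]
    - [[-0.017,0,-0.036],[0,0,0]]
    - [[-0.017,0,-0.036],[0,0,0]]
    - [[-0.019,0,-0.041],[0,0,0]]
    - [[-0.019,0,-0.041],[0,0,0]]
    - [[0,0,0],[0,0,0]]
    - [[0,0,0],[0,0,0]]

```text
time_s: 12.3
ee_pos: [433.5, -92.2, 124.3]
ee_rot: [180.0, 25.0, -21.0]
force: [-0.2, 0.1, -1.3]
gripper_width: 9.7
gripper_force: 35.0
```

```bash
cat > seat.py <<'E'
from h import *
q=np.load("face.npy");SR=Ro.from_euler("ZY",[q[3],-q[4]]).as_matrix();SP=q[:3]
def T(R,p): M=np.eye(4);M[:3,:3]=R;M[:3,3]=p;return M
Tg=T(Rrpy([179.98,25.05,-20.97]),[433.51,-92.22,24.4])
Ts=T(Rrpy([0,0,-20.95]),[439.5,-94.4,16])
G=np.linalg.inv(Tg)@Ts   # slide in tool
def tool_for(x,y,z,dslope=0):
    M=T(SR,SP)@T(Ro.from_euler("y",dslope,degrees=True).as_matrix(),[x,y,z])@np.linalg.inv(G);return M[:3,3],M[:3,:3]
def where():
    from workcell import state
    s=state();M=np.linalg.inv(T(SR,SP))@T(Rrpy(s["ee_rot"]),s["ee_pos"])@G
    print("slide in face frame",M[:3,3].round(2),"rotvec deg",np.degrees(Ro.from_matrix(M[:3,:3]).as_rotvec()).round(2),"F in face",(SR.T@s["force"]).round(1))
E
python3 - <<'E'
from seat import *
p,R=tool_for(40,0,60);print("target",p,Ro.from_matrix(R).as_euler("xyz",degrees=True))
go(p,R);where()
from workcell import *
print(state()["qpos"].round(1)); im=grab_frame("wrist");cv2.imwrite("pics/w6.png",im[:,:,::-1])
print([(round(e["p"],2),list(map(int,e["bbox"]))) for e in trace("wrist","slide")])
E
```

```text
target [599.56278198  -7.69306161 138.91699469] [179.98694739   4.79783664  10.78829249]
t 12.3 pos [433.52 -92.21 124.26] rpy [179.98  25.   -20.98] F [-0.2  0.1 -1.3] T [-0.1  -0.32  0.01] w 9.7 35.0
shift mm [ 106.91 -138.32  -66.07] norm total [ 0.2138 -0.2766 -0.1321]
turn norm total [-0.2861  0.6872 -1.0767] deg [ -8.2   19.69 -30.85]
slide in face frame [-137.09  -55.26  106.82] rotvec deg [ -5.63  19.68 -31.42] F in face [-0.6  0.2 -1.2]
[-15.4  24.5  96.6   2.4  83.8  94.8]
[(0.88, [197, 188, 114, 74])]
```

Run:
```python
from seat import *
p,R=tool_for(40,0,80)
go(p,R)
```

```text
t 12.4 pos [432.79 -92.03 123.42] rpy [179.96  25.16 -20.98] F [-0.2  0.5 -1.4] T [-0.05 -0.33 -0.  ] w 9.6 35.0
shift mm [  93.71 -134.76  -81.97] norm total [ 0.1874 -0.2695 -0.1639]
turn norm total [-0.2872  0.6929 -1.0766] deg [ -8.23  19.85 -30.84]
```

Request:
send_rows:
  deltas:
    - [[0.031,-0.045,-0.027],[0,0,0]]
    - [[0.031,-0.045,-0.027],[0,0,0]]
    - [[0.031,-0.045,-0.027],[0,0,0]]
    - [[0.031,-0.045,-0.027],[0,0,0]]
    - [[0.031,-0.045,-0.027],[0,0,0]]
    - [[0.031,-0.045,-0.027],[0,0,0]]
    - [[0,0,0],[0,0,0]]

```text
time_s: 13.1
ee_pos: [594.9, -6.7, 156.4]
ee_rot: [-180.0, 25.0, -20.8]
force: [-0.6, -0.5, -1.4]
gripper_width: 9.8
gripper_force: 35.0
```

Request:
send_rows:
  deltas:
    - [[0,0,0],[-0.048,0.115,-0.18]]
    - [[0,0,0],[-0.048,0.115,-0.18]]
    - [[0,0,0],[-0.048,0.115,-0.18]]
    - [[0,0,0],[-0.048,0.115,-0.18]]
    - [[0,0,0],[-0.048,0.115,-0.18]]
    - [[0,0,0],[-0.048,0.115,-0.18]]
    - [[0,0,0],[0,0,0]]
    - [[0,0,0],[0,0,0]]

```text
time_s: 13.9
ee_pos: [591.6, -8.8, 157.6]
ee_rot: [180.0, 4.9, 10.8]
force: [0.5, -0.1, -0.6]
gripper_width: 9.5
gripper_force: 35.0
```

Run:
```python
from seat import *
where();p,R=tool_for(32,0,20)
go(p,R)
```

```text
slide in face frame [38.9   0.43 80.35] rotvec deg [-0.    0.12 -0.01] F in face [ 0.2 -0.2 -0.7]
t 13.9 pos [591.56  -8.78 157.65] rpy [179.99   4.92  10.78] F [ 0.5 -0.1 -0.6] T [-0.04 -0.09  0.04] w 9.5 35.0
shift mm [19.41  0.41 57.58] norm total [0.0388 0.0008 0.1152]
turn norm total [-0.0002  0.0042 -0.0004] deg [-0.    0.12 -0.01]
```

Request:
send_rows:
  deltas:
    - [[0.0097,0.0002,0.0288],[0,0.001,0]]
    - [[0.0097,0.0002,0.0288],[0,0.001,0]]
    - [[0.0097,0.0002,0.0288],[0,0.001,0]]
    - [[0.0097,0.0002,0.0288],[0,0.001,0]]
    - [[0,0,0],[0,0,0]]
    - [[0,0,0],[0,0,0]]

```text
time_s: 14.5
ee_pos: [606.8, -6.2, 98.4]
ee_rot: [180.0, 4.8, 10.9]
force: [-0.9, 0.7, -1.5]
gripper_width: 9.8
gripper_force: 35.0
```

Run:
```python
from seat import *
where();p,R=tool_for(32,0,5)
go(p,R)
from workcell import *
for c in ("wrist","side","scene"):
    k=calibration(c);im=grab_frame(c);cv2.imwrite(f"pics/{c}7.png",im[:,:,::-1])
    M=T(SR,SP)
    s=state();S=T(Rrpy(s["ee_rot"]),s["ee_pos"])@G
    pts=np.array([[-25,-38,8],[-25,38,8],[25,38,8],[25,-38,8]])@S[:3,:3].T+S[:3,3]
    print(c,"pred slide corners",proj(k,pts).round(1).tolist(),"trace",[(round(e["p"],2),np.round(e["bbox"],1).tolist()) for e in trace(c,"slide")])
```

```text
slide in face frame [32.89  0.15 19.41] rotvec deg [ 0.03 -0.05  0.09] F in face [-1.2  0.9 -1.2]
t 14.5 pos [606.78  -6.18  98.36] rpy [179.99   4.75  10.89] F [-0.9  0.7 -1.5] T [ 0.01 -0.03 -0.02] w 9.8 35.0
shift mm [ 5.29  0.14 13.42] norm total [0.0106 0.0003 0.0268]
turn norm total [ 0.0003 -0.0016  0.0035] deg [ 0.01 -0.05  0.1 ]
wrist pred slide corners [[306.9, 244.0], [204.9, 244.1], [195.6, 193.1], [316.3, 193.0]] trace [(0.59, [197.0, 187.8, 116.0, 72.4])]
side pred slide corners [[274.4, 212.0], [276.5, 188.6], [296.5, 184.9], [295.4, 208.4]] trace [(0.67, [274.4, 197.5, 22.2, 15.1])]
scene pred slide corners [[304.6, 186.2], [275.8, 180.8], [280.9, 166.1], [309.1, 171.2]] trace [(0.78, [273.5, 167.6, 32.2, 19.5]), (0.16, [266.4, 164.0, 55.9, 42.2])]
```

Request:
send_rows:
  deltas:
    - [[0.004,0.0002,0.0085],[0,0,0.001]]
    - [[0.004,0,0.0085],[0,0,0.001]]
    - [[0.004,0,0.0085],[0,0,0.001]]
    - [[0,0,0],[0,0,0]]
    - [[0,0,0],[0,0,0]]

```text
time_s: 15.3
ee_pos: [611.7, -5.4, 85.7]
ee_rot: [180.0, 4.7, 10.8]
force: [0.4, 0.8, -0.6]
gripper_width: 9.7
gripper_force: 35.0
```

Run:
```python
from seat import *
where()
```

```text
slide in face frame [3.317e+01 1.000e-02 5.780e+00] rotvec deg [-0.01 -0.1   0.02] F in face [ 0.3  0.7 -0.8]
```

Request:
send_rows:
  deltas:
    - [[0.0008,0,0.0018],[0,0,0]]
    - [[0,0,0],[0,0,0]]

```text
time_s: 15.5
ee_pos: [612.1, -5.3, 85.1]
ee_rot: [180.0, 4.7, 10.8]
force: [-0.6, 0.2, -0.5]
gripper_width: 9.8
gripper_force: 35.0
```

Request:
send_rows:
  deltas:
    - [[0.0008,0,0.0018],[0,0,0]]
    - [[0,0,0],[0,0,0]]

```text
time_s: 15.7
ee_pos: [612.4, -5.2, 84.1]
ee_rot: [180.0, 4.7, 10.8]
force: [0.5, -0.8, -1.6]
gripper_width: 9.5
gripper_force: 35.0
```

Run:
```python
from seat import *
where()
```

```text
slide in face frame [33.3  -0.    4.08] rotvec deg [-0.02 -0.13  0.02] F in face [-0.2 -0.8 -1.6]
```

Request:
send_rows:
  deltas:
    - [[0.0008,0,0.0018],[0,0.002,0]]
    - [[0,0,0],[0,0.002,0]]

```text
time_s: 15.9
ee_pos: [612.7, -5.2, 83.1]
ee_rot: [180.0, 4.6, 10.8]
force: [0.3, -0.1, -1.2]
gripper_width: 9.5
gripper_force: 35.0
```

Request:
send_rows:
  deltas:
    - [[0.0008,0,0.0018],[0,0,0]]
    - [[0,0,0],[0,0,0]]

```text
time_s: 16.1
ee_pos: [613.0, -5.1, 82.2]
ee_rot: [180.0, 4.6, 10.8]
force: [0.6, 0.7, -2.0]
gripper_width: 9.7
gripper_force: 35.0
```

Run:
```python
from seat import *
where()
```

```text
slide in face frame [3.322e+01 1.000e-02 2.050e+00] rotvec deg [-0.02 -0.24  0.02] F in face [-0.   0.6 -2.1]
```

Request:
send_rows:
  deltas:
    - [[0.0008,0,0.0018],[0,0,0]]
    - [[0,0,0],[0,0,0]]

```text
time_s: 16.3
ee_pos: [613.4, -5.1, 81.4]
ee_rot: [180.0, 4.5, 10.8]
force: [0.1, 1.1, -1.0]
gripper_width: 9.6
gripper_force: 35.0
```

Run:
```python
from seat import *
where();go([612,-5,84])
```

```text
slide in face frame [ 3.337e+01 -3.000e-02  1.200e+00] rotvec deg [-0.02 -0.25  0.02] F in face [-0.1  1.  -1. ]
t 16.3 pos [613.43  -5.07  81.41] rpy [179.96   4.54  10.8 ] F [ 0.1  1.1 -1. ] T [ 0.11 -0.07 -0.02] w 9.6 35.0
shift mm [-1.59 -0.34 -2.47] norm total [-0.0032 -0.0007 -0.0049]
```

Request:
send_rows:
  deltas:
    - [[0.0008,0,0.0018],[0,-0.004,0]]
    - [[0,0,0],[0,-0.004,0]]

```text
time_s: 16.5
ee_pos: [613.4, -5.1, 81.5]
ee_rot: [180.0, 4.8, 10.8]
force: [-1.9, -0.2, 5.9]
gripper_width: 9.5
gripper_force: 35.0
```

Request:
send_rows:
  deltas:
    - [[0.0006,0,0.0013],[0,0,0]]
    - [[0,0,0],[0,0,0]]

```text
time_s: 16.7
ee_pos: [613.4, -5.1, 81.4]
ee_rot: [180.0, 4.8, 10.8]
force: [-4.0, -0.2, 8.5]
gripper_width: 9.4
gripper_force: 35.0
```

Run:
```python
from seat import *
where();go([612,-5,84])
```

```text
slide in face frame [ 3.331e+01 -1.000e-02  1.150e+00] rotvec deg [-0.02  0.02  0.03] F in face [-0.8  0.5  9.4]
t 16.7 pos [613.41  -5.06  81.39] rpy [179.96   4.81  10.8 ] F [-4.  -0.2  8.5] T [ 0.    0.62 -0.01] w 9.4 35.0
shift mm [-1.59 -0.32 -2.49] norm total [-0.0032 -0.0006 -0.005 ]
```

Request:
send_rows:
  deltas:
    - [[0.0006,0,0.0013],[0,0,0]]
    - [[0,0,0],[0,0,0]]

```text
time_s: 16.9
ee_pos: [613.4, -5.0, 81.3]
ee_rot: [180.0, 4.8, 10.8]
force: [-4.8, -0.6, 11.4]
gripper_width: 9.8
gripper_force: 35.0
```

Run:
```python
from seat import *
where();go([612,-5,84])
```

```text
slide in face frame [3.328e+01 1.000e-02 1.110e+00] rotvec deg [-0.03  0.03  0.03] F in face [-0.6  0.3 12.3]
t 16.9 pos [613.39  -5.05  81.35] rpy [179.95   4.83  10.8 ] F [-4.8 -0.6 11.4] T [0.01 0.86 0.04] w 9.8 35.0
shift mm [-1.58 -0.3  -2.53] norm total [-0.0032 -0.0006 -0.0051]
```

Contact is at face z ≈ 1.1 mm on my scale, with about 12 N pressing. I'll back off to a light press and briefly loosen the grip so the slide lies flat about the closing axis, then regrip.

Request:
send_rows:
  deltas:
    - [[-0.0009,0,-0.002],[0,0,0]]
    - [[0,0,0],[0,0,0]]
    - [[0,0,0],[0,0,0]]

```text
time_s: 17.2
ee_pos: [613.4, -5.1, 81.4]
ee_rot: [180.0, 4.8, 10.8]
force: [-3.8, -1.0, 7.9]
gripper_width: 9.7
gripper_force: 35.0
```

Request:
send_rows:
  deltas:
    - [[0,0,0],[0,0,0]]
    - [[0,0,0],[0,0,0]]
    - [[0,0,0],[0,0,0]]
  grip_force: 5

```text
time_s: 17.5
ee_pos: [613.4, -5.1, 80.8]
ee_rot: [180.0, 4.8, 10.8]
force: [-3.7, -0.4, 6.8]
gripper_width: 10.1
gripper_force: 5.0
```

Run:
```python
from seat import *
where();go([612,-5,84])
```

```text
slide in face frame [ 3.309e+01 -1.000e-02  6.000e-01] rotvec deg [-0.02  0.02  0.02] F in face [-1.1  0.3  7.6]
t 17.5 pos [613.39  -5.06  80.79] rpy [179.96   4.82  10.8 ] F [-3.7 -0.4  6.8] T [-0.04  0.61  0.  ] w 10.1 5.0
shift mm [-1.62 -0.32 -3.08] norm total [-0.0032 -0.0006 -0.0062]
```

Request:
send_rows:
  deltas:
    - [[0,0,0],[0,0,0]]
    - [[0,0,0],[0,0,0]]
    - [[0,0,0],[0,0,0]]
  grip_force: 35

```text
time_s: 17.8
ee_pos: [613.4, -5.1, 80.8]
ee_rot: [180.0, 4.8, 10.8]
force: [-2.7, 0.0, 6.1]
gripper_width: 9.6
gripper_force: 35.0
```

Run:
```python
from seat import *
where();go([612,-5,84])
```

```text
slide in face frame [ 3.308e+01 -2.000e-02  5.900e-01] rotvec deg [-0.02  0.03  0.03] F in face [-0.4  0.5  6.7]
t 17.8 pos [613.39  -5.07  80.79] rpy [179.96   4.83  10.8 ] F [-2.7  0.   6.1] T [-0.04  0.61 -0.05] w 9.6 35.0
shift mm [-1.62 -0.33 -3.08] norm total [-0.0032 -0.0007 -0.0062]
```

Request:
send_rows:
  deltas:
    - [[-0.0004,0,-0.0008],[0,0,0]]
    - [[-0.0036,0,0.0017],[0,0,0]]
    - [[-0.0036,0,0.0017],[0,0,0]]
    - [[-0.0036,0,0.0017],[0,0,0]]
    - [[0,0,0],[0,0,0]]

```text
time_s: 18.3
ee_pos: [609.5, -6.1, 79.2]
ee_rot: [179.9, 4.6, 10.8]
force: [1.1, -0.2, 5.2]
gripper_width: 9.9
gripper_force: 35.0
```

Run:
```python
from seat import *
where();go([612,-5,84])
```

```text
slide in face frame [28.78 -0.26  0.57] rotvec deg [-0.05 -0.21  0.04] F in face [ 2.8 -0.4  4.5]
t 18.3 pos [609.46  -6.07  79.25] rpy [179.93   4.59  10.8 ] F [ 1.1 -0.2  5.2] T [-0.03  0.13 -0.02] w 9.9 35.0
shift mm [ 2.3  -0.57 -4.95] norm total [ 0.0046 -0.0011 -0.0099]
```

Request:
send_rows:
  deltas:
    - [[-0.0027,0,0.0013],[0,0,0]]
    - [[0,0,0],[0,0,0]]

```text
time_s: 18.5
ee_pos: [608.3, -6.3, 78.8]
ee_rot: [179.9, 4.6, 10.8]
force: [-0.9, -0.3, 5.1]
gripper_width: 9.7
gripper_force: 35.0
```

Request:
send_rows:
  deltas:
    - [[-0.0027,0,0.0013],[0,0,0]]
    - [[0,0,0],[0,0,0]]

```text
time_s: 18.7
ee_pos: [606.9, -6.6, 78.2]
ee_rot: [179.9, 4.6, 10.8]
force: [1.5, -0.1, 5.3]
gripper_width: 9.5
gripper_force: 35.0
```

Run:
```python
from seat import *
where();go([612,-5,84])
```

```text
slide in face frame [25.99 -0.28  0.54] rotvec deg [-0.05 -0.23  0.04] F in face [ 3.2 -0.4  4.5]
t 18.7 pos [606.9   -6.57  78.25] rpy [179.92   4.57  10.8 ] F [ 1.5 -0.1  5.3] T [0.01 0.06 0.02] w 9.5 35.0
shift mm [ 4.82 -0.58 -6.16] norm total [ 0.0096 -0.0012 -0.0123]
```

Request:
send_rows:
  deltas:
    - [[-0.0018,0,0.0008],[0,0,0]]
    - [[0,0,0],[0,0,0]]

```text
time_s: 18.9
ee_pos: [606.1, -6.8, 77.9]
ee_rot: [179.9, 4.6, 10.8]
force: [1.1, -0.4, 5.2]
gripper_width: 9.7
gripper_force: 35.0
```

Run:
```python
from seat import *
where();go([612,-5,84])
```

```text
slide in face frame [25.07 -0.31  0.51] rotvec deg [-0.06 -0.23  0.04] F in face [ 2.8 -0.6  4.6]
t 18.9 pos [606.06  -6.76  77.9 ] rpy [179.92   4.57  10.8 ] F [ 1.1 -0.4  5.2] T [-0.02  0.03  0.01] w 9.7 35.0
shift mm [ 5.66 -0.61 -6.57] norm total [ 0.0113 -0.0012 -0.0131]
```

Request:
send_rows:
  deltas:
    - [[-0.0018,0,0.0008],[0,0,0]]
    - [[0,0,0],[0,0,0]]

```text
time_s: 19.1
ee_pos: [606.0, -6.8, 77.9]
ee_rot: [179.9, 4.5, 10.8]
force: [1.4, 0.6, 5.4]
gripper_width: 9.9
gripper_force: 35.0
```

Request:
send_rows:
  deltas:
    - [[-0.0018,0,0.0008],[0,0,0]]
    - [[0,0,0],[0,0,0]]

```text
time_s: 19.3
ee_pos: [605.9, -6.8, 77.9]
ee_rot: [179.9, 4.3, 10.8]
force: [2.0, 0.4, 6.6]
gripper_width: 9.4
gripper_force: 35.0
```

Run:
```python
from seat import *
where();go([612,-5,84])
```

```text
slide in face frame [24.92 -0.36  0.62] rotvec deg [-0.08 -0.46  0.02] F in face [4.2 0.1 5.5]
t 19.3 pos [605.88  -6.85  77.92] rpy [179.91   4.34  10.78] F [2.  0.4 6.6] T [ 0.19 -0.39 -0.12] w 9.4 35.0
shift mm [ 5.88 -0.66 -6.54] norm total [ 0.0118 -0.0013 -0.0131]
```

Ledge reached: x stopped at 24.9 mm and the down-slope force is rising. The tool has tilted about 0.45°, so I'll undo that, press lightly, loosen to align and regrip.

Request:
send_rows:
  deltas:
    - [[0.0009,0,-0.0004],[0,-0.008,0]]
    - [[0,0,0],[0,-0.007,0]]
    - [[0.0005,0,0.0009],[0,0,0]]
    - [[0,0,0],[0,0,0]]

```text
time_s: 19.7
ee_pos: [606.0, -6.8, 77.8]
ee_rot: [179.9, 4.9, 10.8]
force: [1.4, 0.7, 9.1]
gripper_width: 9.9
gripper_force: 35.0
```

Run:
```python
from seat import *
where();go([612,-5,84])
```

```text
slide in face frame [24.9  -0.35  0.43] rotvec deg [-0.07  0.05  0.02] F in face [4.6 0.4 8. ]
t 19.7 pos [605.97  -6.82  77.81] rpy [179.91   4.85  10.78] F [1.4 0.7 9.1] T [ 0.1  -0.07 -0.14] w 9.9 35.0
shift mm [ 5.72 -0.65 -6.7 ] norm total [ 0.0114 -0.0013 -0.0134]
```

Request:
send_rows:
  deltas:
    - [[0,0,0],[0,0,0]]
    - [[0,0,0],[0,0,0]]
    - [[0,0,0],[0,0,0]]
  grip_force: 5

```text
time_s: 20.0
ee_pos: [605.7, -6.9, 77.2]
ee_rot: [179.9, 4.9, 10.8]
force: [1.7, -0.3, 6.7]
gripper_width: 9.9
gripper_force: 5.0
```

Run:
```python
from seat import *
where();go([612,-5,84])
```

```text
slide in face frame [24.42 -0.34 -0.07] rotvec deg [-0.07  0.1   0.02] F in face [ 3.8 -0.6  5.7]
t 20.0 pos [605.7   -6.86  77.18] rpy [179.92   4.89  10.78] F [ 1.7 -0.3  6.7] T [ 0.1  -0.24 -0.07] w 9.9 5.0
shift mm [ 5.93 -0.64 -7.35] norm total [ 0.0119 -0.0013 -0.0147]
```

Request:
send_rows:
  deltas:
    - [[0,0,0],[0,0,0]]
    - [[0,0,0],[0,0,0]]
    - [[0,0,0],[0,0,0]]
    - [[0.0002,0,0.0008],[0,0,0]]
    - [[0,0,0],[0,0,0]]
    - [[0,0,0],[0,0,0]]
  grip_force: 35

```text
time_s: 20.6
ee_pos: [605.7, -6.9, 77.2]
ee_rot: [179.9, 4.9, 10.8]
force: [1.2, 0.5, 7.7]
gripper_width: 9.9
gripper_force: 35.0
```

Run:
```python
from seat import *
from workcell import *
where();go([612,-5,84])
D=T(SR,SP);S=D@T(np.eye(3),[25,0,0])
# optical check on slide: dark chips / plate edges seen by scene & side vs seated prediction
for c in ("wrist","side","scene"):
    k=calibration(c);im=grab_frame(c);cv2.imwrite(f"pics/{c}9.png",im[:,:,::-1])
    pts=np.array([[-25,-38,8],[-25,38,8],[25,38,8],[25,-38,8],[-17,0,33],[17,0,33]])@S[:3,:3].T+S[:3,3]
    P=proj(k,pts);t=[(round(e["p"],2),np.round(e["bbox"],1).tolist()) for e in trace(c,"slide")[:1]]
    print(c,"pred bbox",P.min(0).round(1),np.ptp(P,axis=0).round(1),"trace",t)
import fit # stage angle: compare table holes/edges before and after by image registration
a=cv2.imread("pics/scene2.png",0);b=cv2.imread("pics/scene9.png",0)
for c in("scene","side"):
    a=cv2.imread(f"pics/{c}2.png",0);b=cv2.imread(f"pics/{c}9.png",0)
    k=calibration(c);C=proj(k,np.array([[94,54,0],[94,-54,0]])@SR.T+SP)
    for n,p in zip("+-",C):
        x,y=np.round(p).astype(int);t=a[y-7:y+8,x-7:x+8];r=cv2.matchTemplate(b[y-11:y+12,x-11:x+12],t,cv2.TM_CCOEFF_NORMED);_,v,_,l=cv2.minMaxLoc(r);print(c,"top corner",n,(x,y),"shift",(l[0]-4,l[1]-4),round(v,2))
```

```text
slide in face frame [24.42 -0.36 -0.08] rotvec deg [-0.07  0.1   0.03] F in face [3.8 0.3 6.8]
t 20.6 pos [605.7   -6.88  77.18] rpy [179.91   4.89  10.78] F [1.2 0.5 7.7] T [ 0.08 -0.01 -0.11] w 9.9 35.0
shift mm [ 5.93 -0.65 -7.36] norm total [ 0.0119 -0.0013 -0.0147]
wrist pred bbox [195.  192.5] [120.4  72.9] trace [(0.72, [199.2, 185.9, 117.2, 73.9])]
side pred bbox [273.5 191.5] [21.9 26.9] trace [(0.76, [270.9, 206.3, 25.9, 12.6])]
scene pred bbox [275.3 172.6] [32.9 21.2] trace [(0.72, [275.0, 176.9, 29.7, 17.8])]
scene top corner + (np.int64(279), np.int64(162)) shift (0, 0) 0.77
scene top corner - (np.int64(318), np.int64(169)) shift (0, 0) 0.93
side top corner + (np.int64(314), np.int64(186)) shift (0, 0) 1.0
side top corner - (np.int64(314), np.int64(220)) shift (0, 0) 1.0
```

The checks agree:
- The slide is against the ledge.
- It is pressed at about 8 N normal and aligned after two slip-and-regrip settlings.
- The stage corners haven't moved in the images.

Handing in.

```bash
python3 -c "
from workcell import *
s=state();print(s['time_s'],s['force'],s['gripper_width'],s['gripper_force']);print(job_done())"
```

```text
20.9 [1.81580515 0.11735793 7.70962166] 9.785694311804942 35.001627802848816
the job is handed in; nothing more can be done
None
```

I handed the job in at 20.9 s: the slide is still gripped by its rib, against the stop ledge and pressed on the stage face at about 7–8 N; the stage's upper edge showed no shift in the before/after images, flushness is inferred from force and pose readings, and I did not image-check the bystander items.

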